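Stand the plaster finial on the modelling stand

TASK

Take the plaster finial out of its leaning cradle and stand it upright on its narrow foot in the middle of the modelling stand's round top. It is top-heavy and brittle: feel for the top with it and set it down gently, let go slowly, and see that it stays still. Do not disturb the pigment jar or the glue bottle.

Things in the scene. Friction and masses are not known exactly. Their poses are not given: they have to be found in the camera images.
- finial_center (a point): White plaster finial, turned, 168 mm long, 0.2 to 0.42 kg; this point is on its axis, 84 mm above the foot's underside. Own z axis: from foot to head. Measured up from the foot: stem 19 to 28 mm thick, flare 78 to 103 mm, straight cylindrical head 58 mm in diameter from 103 to 152 mm (to grip), low dome to 168 mm. Starts leaning 35 degrees from vertical in the cradle, head towards the robot.
- finial_foot (a point): Centre of the underside of the finial's foot, a disc 30 mm in diameter and 12 mm thick; same axes as finial_center. The finial's centre of mass is about 108 mm above it, so it topples when tilted about 8 degrees.
- cradle: Fixed wooden cradle, base board 180 x 110 mm; origin at the centre of its underside. A sloping back board stands under the finial on the cradle's -x side; two V seats carry the foot and the lower head (104 to 118 mm up the finial). Open upward and on the +x side: the finial comes out straight up or along its own axis. Its yaw is within about 15 degrees.
- stand_base (a point): Fixed modelling stand: dark round foot 136 mm in diameter, column, level round aluminium top 120 mm in diameter. This point is on its vertical axis at the table surface. The upper face of the top has been set anywhere from 70 to 115 mm above the table; this height is not reported: feel or look for it. A stiff clamp holds it (it slips only above about 70 N).
- jar: Pigment jar, 51 mm in diameter and 75 mm tall, standing loose; origin at the centre of its underside. A bystander.
- glue: White glue bottle with a nozzle, 47 x 64 x 186 mm, standing loose; origin at the centre of its underside. A bystander.

How it is judged:
By the outcome, as a careful person would: the job done as asked, in the order asked, and still so for the second after the job is handed in, with the robot touching nothing.
It also fails if it takes over 54 s, if anything falls off the work surface, if the arm or the gripper's body presses on something with over 40 N, if the wrist force passes 120 N, or if a joint passes its speed limit or range.

ROBOT

A 6-joint arm with a two-finger parallel gripper is mounted at the origin on a cart in front of the work surface, level with it; the furniture and walls round the work are solid. World frame = base frame: x ahead of the robot, y to its left, z up, the work surface at z = 0. Lengths are in m, angles in rad, forces in N, time in s.
With the tool pointing down it reaches from about 0.375 to 0.825 m from the base axis. Payload 5.5 kg.
Tool frame: the origin (TCP) lies midway between the tips of the shut fingers; the grasp point (between the pads) lies 19 mm behind it; z points along the fingers, y is the line along which they close (so a half turn about z gives the same grasp; the last joint's range is limited). The gripper opens to 85 mm and grips with 20 to 120 N. Pads are 22 mm wide; open, the fingers measure 114 mm over their backs; the gripper's body (76 mm by 85 mm) begins 54 mm behind the grasp point. The pads swing forward as they close: fully open they stand 13 mm farther back than shut.
Start: joints at [-1.227, 0.314, -0.047, 1.21, 0, 1.571], TCP at [0.202, -0.565, 0.231] pointing down, gripper open.
Joint ranges: [-2.67, 2.67], [-0.69, 1.73], [-1.03, 1.25], [-2.08, 2.16], [-1.42, 1.45], [-3.14, 3.14]. Speed limits (rad/s): [2.39, 2.39, 3.01, 3.14, 3.14, 3.14].

INTERFACE

Orientations are given as [roll, pitch, yaw] about the fixed x, y, z axes, in that order (R = Rz(yaw) Ry(pitch) Rx(roll)).
In Python, from workcell import robot, vision, finder gives the robot as it stands.
- The arm moves only by the shell command python3 -m jog 'ROWS' [FORCE]. ROWS is JSON, a list of rows, each a list of 5 numbers: the shift along the tool's x, y, z in mm, then the turn about the tool's z in degrees, then the gripper command: -1 is fully open, 1 is shut, values between are in proportion. A call has 1 to 5 rows; each row is the pose to reach, as a shift and turn from the pose commanded when the call began, along the tool's axes at that moment; what a row does not reach only later rows make up. A row lasts 1/12 s, in which the tool goes at most 41.7 mm and 7.16 degrees, less where a joint would pass 70% of its speed; a pose out of reach is approached as far as the arm can. A call with a gripper value outside its range is refused whole. The fingers move at their own pace and stop on an object; FORCE is the grip in N (left out, the last holds). Time passes only in rows, so rows that repeat a pose let the fingers close. It gives the time, the measured TCP pose, the force, the opening and the grip force at its end, in the units of the state.
- robot.read_state(): the state, without advancing time (a new reading comes with each control period).
- vision.camera(name): name is "scene" or "top" or "wrist"; returns (picture, depth): 400x640x3 uint8, blue, green, red; 400x640 float32, m along the optical axis (not along the pixel's ray), 0 where there is no reading.
- vision.camera_info(name): a dict with "fx", "fy", "cx", "cy" (pixels), "cam_to_world" (4x4, takes a point from camera to world coordinates). Camera axes: x right, y up, looking along -z (the intrinsics and any distortion apply to the point x, -y, -z); pixel columns grow to the right and rows downward; lengths in m; the calibration is good to about 2 mm. A picture is of the moment at which its call begins: read the wrist's pose just before it. camera_info takes no time and is no camera call; for the wrist camera it gives the pose at the moment of the call.
- robot.sign_off(): hands the job in; it is judged then, once.
Trained networks look in the newest picture that a camera, given by its name, has taken for a name from the list of things; names that differ only in an ending like _2 or _b are one class to them, and where a whole thing is asked for, a point or a joint stands for the part that bears it (a point fixed in the world has none). Each returns a list of dicts, best first, with "score" (0 to 1); they miss things now and then, are a little off and sometimes report something else, mostly with a low value. They report only what shows in the picture. A call takes as long as a camera call.
- finder.masks_of(camera, label): "pixels" (400x640 bool, what is visible of it) and "location" ([column, row] in pixels, amid what is visible of it).
- finder.tip_of(camera, label): "location" ([column, row] in pixels: a listed point, or the origin of a listed thing).
The state is a dict: "time": time; "joints": joint angles; "joint_velocities": joint speeds; "effort": joint torques, N m; "tool_pos": TCP position; "ee_rot": TCP orientation; "contact_force": force on the tool from outside, world axes, zero at the start; "wrist_torque": the same for the moment, N m; "width": finger opening in m; "grasp_force": force on a finger pad.
Only numpy, scipy, OpenCV 4.12 (cv2) and the standard library are available. Lean on these libraries where they do the work, as an engineer would, in place of code of your own. Each camera call takes 0.05 s, during which the arm holds its last target. There are 200 camera calls.

## Working session

There is one attempt and no reset: what is moved stays moved. The work goes in short steps, Python scripts to look and compute and a shell command to move; the robot and the scene stay as the last step left them, time stands still between calls to the robot, and variables do not carry over. Pictures are saved under pics/ and viewed, at most 10 in all, crops included, and the job is handed in when it is done.

```bash
ls; mkdir -p pics; cat > h.py <<'E'
import numpy as np, cv2
from workcell import robot, vision, finder
from scipy.spatial.transform import Rotation as R
def cloud(name):
    info=vision.camera_info(name); bgr,d=vision.camera(name)
    v,u=np.mgrid[0:400,0:640]
    P=np.stack([(u-info["cx"])/info["fx"]*d,-(v-info["cy"])/info["fy"]*d,-d],-1)
    T=np.array(info["cam_to_world"]); W=P@T[:3,:3].T+T[:3,3]; W[d<=0]=np.nan
    return bgr,d,W,info
E
python3 - <<'E'
from h import *
s=robot.read_state(); print(s)
for c in ["scene","top"]:
    b,d,W,i=cloud(c); cv2.imwrite(f"pics/{c}0.png",b); print({k:v for k,v in i.items()})
    np.save(f"{c}0.npy",W)
    for l in ["finial_center","finial_foot","cradle","stand_base","jar","glue"]:
        t=finder.tip_of(c,l); m=finder.masks_of(c,l)
        for x in t[:1]: 
            print(c,l,x["location"],round(x["score"],2))
        for x in m[:1]:
            w=W[x["pixels"]]; w=w[~np.isnan(w[:,0])]
            print("  mask",x["location"],round(x["score"],2),len(w),np.round(np.percentile(w,[2,50,98],axis=0),3).tolist())
            np.save(f"m_{c}_{l}.npy",x["pixels"])
E
```

```text
pics
{'time': 0.0, 'joints': array([-1.22699959e+00,  3.14252176e-01, -4.80676738e-02,  1.21021401e+00,
       -3.20176723e-05,  1.57081030e+00]), 'joint_velocities': array([-0.00066996,  0.00109418,  0.00066611, -0.00170096, -0.000461  ,
       -0.00025805]), 'effort': array([-4.92760137e-04, -5.39584780e+01,  3.39754879e+01,  1.90463313e-02,
       -9.31892737e-05, -9.86733170e-06]), 'tool_pos': array([ 0.20203258, -0.56434543,  0.2304239 ]), 'ee_rot': array([-3.13985512e+00,  3.20419042e-05,  3.43782822e-01]), 'contact_force': array([ 0.05288192,  0.05477879, -1.03624711]), 'wrist_torque': array([-0.02853875, -0.02988624,  0.0578907 ]), 'grasp_force': 0.0, 'width': 0.0854027024219317}
{'fx': 408.60252478718337, 'fy': 408.60252478718337, 'cx': 314.9987966475569, 'cy': 200.6016270660818, 'cam_to_world': array([[-7.93159654e-01,  4.70548633e-01, -3.86628695e-01,
         2.86589083e-01],
       [-6.09013175e-01, -6.11944287e-01,  5.04605928e-01,
         2.94673330e-01],
       [ 8.46408255e-04,  6.35695032e-01,  7.71939836e-01,
         7.79575561e-01],
       [ 0.00000000e+00,  0.0
[... 1328 characters left out ...]
 -0.295, 0.054], [0.549, -0.27, 0.172], [0.618, -0.244, 0.19]]
top finial_foot [380.2, 212.3] 0.65
  mask [383.1, 246.4] 0.95 1220 [[0.508, -0.295, 0.059], [0.547, -0.27, 0.173], [0.614, -0.244, 0.19]]
top cradle [372.3, 232.6] 0.71
  mask [363.2, 222.6] 0.94 2687 [[0.479, -0.331, 0.013], [0.586, -0.253, 0.018], [0.654, -0.217, 0.119]]
  mask [230.3, 240.2] 0.9 3212 [[0.503, -0.009, 0.009], [0.561, 0.044, 0.095], [0.62, 0.104, 0.098]]
top jar [305.3, 215.4] 0.65
  mask [305.8, 211.7] 0.81 399 [[0.588, -0.144, 0.004], [0.61, -0.121, 0.075], [0.629, -0.099, 0.079]]
top glue [312.3, 185.4] 0.86
  mask [313.5, 178.2] 0.63 698 [[0.662, -0.167, 0.04], [0.68, -0.139, 0.122], [0.706, -0.112, 0.182]]
```

```bash
python3 - <<'E'
import cv2,numpy as np
a=cv2.imread("pics/scene0.png");b=cv2.imread("pics/top0.png")
c=np.hstack([cv2.resize(a[120:380,200:480],None,fx=1.42,fy=1.42),cv2.resize(b[120:380,180:460],None,fx=1.42,fy=1.42)])
cv2.imwrite("pics/c0.png",c);print(c.shape)
E
python3 - <<'E'
from h import *
from scipy.optimize import least_squares
# finial fit: surface points from both cams, profile radius
pts=[]
for c in ["scene","top"]:
    W=np.load(f"{c}0.npy"); m=cv2.erode(np.load(f"m_{c}_finial_foot.npy").astype(np.uint8),np.ones((3,3)))>0
    w=W[m]; w=w[~np.isnan(w[:,0])]; print(c,len(w)); pts.append(w)
def fit(w):
    def prof(h):
        return np.interp(h,[0,12,13,40,78,103,152,160,168],[15,15,10,12,14,29,29,22,2])
    def f(p):
        ax=np.array([np.sin(p[4])*np.cos(p[3]),np.sin(p[4])*np.sin(p[3]),np.cos(p[4])])
        q=w-p[:3]; h=q@ax; r=np.linalg.norm(q-h[:,None]*ax,axis=1)
        return np.clip(r-prof(h*1000)/1000,-.02,.02)
    best=None
    for yaw in [np.pi-.25,np.pi,np.pi+.25]:
        s=least_squares(f,[0.61,-.265,0.04,yaw,np.radians(35)],loss="soft_l1",f_scale=.002)
        if best is None or s.cost<best.cost: best=s
    p=best.x; ax=np.array([np.sin(p[4])*np.cos(p[3]),np.sin(p[4])*np.sin(p[3]),np.cos(p[4])])
    print("foot",p[:3].round(4),"yaw-180",np.degrees(p[3])-180,"tilt",np.degrees(p[4]),"center",(p[:3]+.084*ax).round(4),"head",(p[:3]+.128*ax).round(4),"rms",np.sqrt(np.mean(f(p)**2)))
fit(pts[0]);fit(pts[1]);fit(np.vstack(pts))
for c in ["scene","top"]:
    W=np.load(f"{c}0.npy").reshape(-1,3); k=(abs(W[:,0]-.56)<.08)&(abs(W[:,1]-.05)<.09)&(W[:,2]>.08)&(W[:,2]<.12)
    w=W[k]; (x,y),r=cv2.minEnclosingCircle((w[:,:2]*1000).astype(np.float32)); print("stand",x,y,r,"z",np.median(w[:,2]),w[:,:2].mean(0))
E
```

```text
(369, 796, 3)
scene 803
top 1033
foot [ 0.6132 -0.2798  0.046 ] yaw-180 -6.561536535305123 tilt 35.567730976442554 center [ 0.5647 -0.2742  0.1144] head [ 0.5393 -0.2713  0.1501] rms 0.002173552425865711
foot [ 0.6104 -0.2804  0.0466] yaw-180 -6.694295359232399 tilt 34.935590199387 center [ 0.5627 -0.2748  0.1154] head [ 0.5376 -0.2718  0.1515] rms 0.0021157038657928407
foot [ 0.6111 -0.2796  0.046 ] yaw-180 -6.181145101376728 tilt 34.893849968388906 center [ 0.5634 -0.2744  0.1149] head [ 0.5384 -0.2717  0.151 ] rms 0.0024370651919917692
stand 561.3713989257812 53.50645446777344 60.78654479980469 z 0.09380951053551312 [0.5586216  0.05636804]
stand 560.1022338867188 52.90535354614258 60.2303581237793 z 0.0951486618830909 [0.55976545 0.05239953]
```

View pics/c0.png

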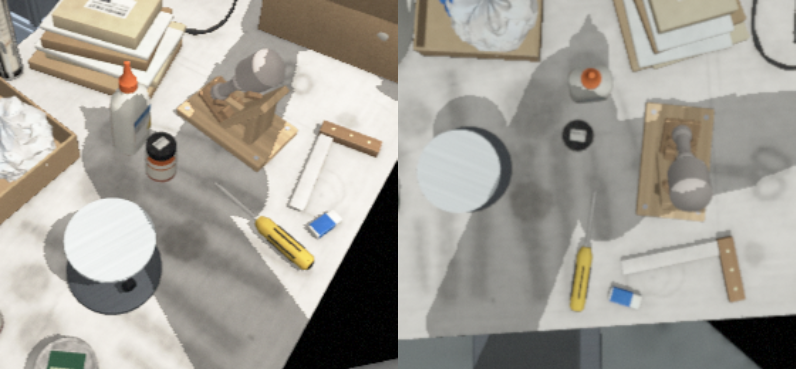

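The scene view shows the finial leaning in its cradle (crop about 255,75), with the stand's top clear at (110,240). The jar and glue bottle stand between them. I'll move above the head first.

```bash
cat >> h.py <<'E'
def to(x,y,z,yawdeg):
    s=robot.read_state(); r=R.from_euler("xyz",s["ee_rot"]).as_matrix()
    d=r.T@(np.array([x,y,z])-s["tool_pos"])*1000
    print("pos",s["tool_pos"].round(4),"rot",np.degrees(s["ee_rot"]).round(2),"t",s["time"],"F",s["contact_force"].round(1),"shift",d.round(1),"turn",round((np.degrees(s["ee_rot"][2])-yawdeg+180)%360-180,1))
E
python3 -c "
from h import *
to(.5315,-.271,.235,-6.2)"
```

```text
pos [ 0.2022 -0.5649  0.2313] rot [-180.     0.    19.7] t 1.3 F [-0.5 -0.3  0.5] shift [ 409.1 -165.7   -3.7] turn 25.9
```

```bash
python3 -m jog '[[409,-166,-4,26,-1],[409,-166,-4,26,-1],[409,-166,-4,26,-1],[409,-166,-4,26,-1],[409,-166,-4,26,-1]]' 30; python3 -c "
from h import *
to(.5315,-.271,.235,-6.2)"
```

```text
time: 1.72
tool_pos: [0.3537, -0.4294, 0.2333]
ee_rot: [3.141, -0.0, -0.115]
contact_force: [1.9, -0.1, 0.3]
width: 0.0854
grasp_force: 0.0
pos [ 0.3537 -0.4294  0.2333] rot [ 1.7998e+02 -2.0000e-02 -6.6000e+00] t 1.7167 F [ 1.9 -0.1  0.3] shift [ 158.5 -177.8   -1.7] turn -0.4
```

```bash
python3 -m jog '[[155,-174,-2,0,-1],[155,-174,-2,0,-1],[155,-174,-2,0,-1],[155,-174,-2,0,-1],[155,-174,-2,0,-1]]'; python3 -m jog '[[0,0,0,0,-1],[0,0,0,0,-1]]';  python3 - <<'E'
from h import *
to(.5315,-.271,.147,-6.2)
b,d,W,i=cloud("wrist"); cv2.imwrite("pics/w1.png",b)
m=finder.masks_of("wrist","finial_center")
if m:
    w=W[m[0]["pixels"]]; w=w[~np.isnan(w[:,0])]; print(m[0]["score"],len(w),np.percentile(w,[2,50,98],axis=0).round(4)); np.save("wp.npy",w)
E
```

```text
time: 2.13
tool_pos: [0.5088, -0.2896, 0.2352]
ee_rot: [3.141, -0.0, -0.11]
contact_force: [0.3, -1.8, 0.4]
width: 0.0857
grasp_force: 0.0
time: 2.3
tool_pos: [0.509, -0.2895, 0.2347]
ee_rot: [3.142, 0.0, -0.106]
contact_force: [-1.4, -0.2, -0.3]
width: 0.0852
grasp_force: 0.0
pos [ 0.509  -0.2895  0.2347] rot [ 1.80e+02  1.00e-02 -6.06e+00] t 2.3 F [-1.4 -0.2 -0.3] shift [ 20.5 -20.7  87.7] turn 0.1
0.66 8071 [[ 0.5139 -0.2978  0.0575]
 [ 0.5519 -0.2758  0.1732]
 [ 0.617  -0.2478  0.1883]]
```

View pics/w1.png

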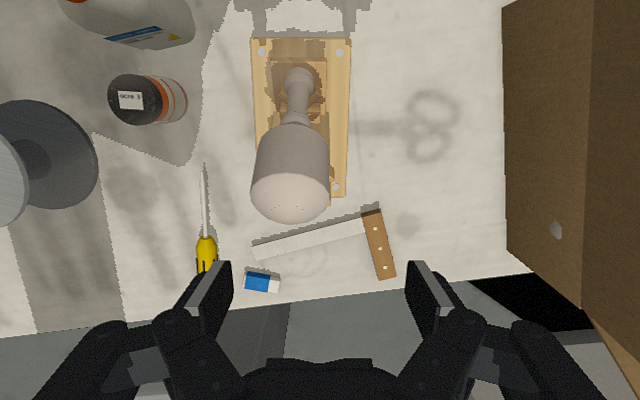

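The wrist view shows the head at (290,180) and the foot at (298,75), both clear of the fingers. I'll refine the finial fit with the wrist points.

```bash
cat >> h.py <<'E'
from scipy.optimize import least_squares
def fit(w,p0,quiet=False):
    prof=lambda h: np.interp(h,[0,12,13,40,78,103,152,160,168],[15,15,10,12,14,29,29,22,2])
    axis=lambda p: np.array([np.sin(p[4])*np.cos(p[3]),np.sin(p[4])*np.sin(p[3]),np.cos(p[4])])
    def f(p):
        ax=axis(p); q=w-p[:3]; h=q@ax; r=np.linalg.norm(q-h[:,None]*ax,axis=1)
        return np.clip(r-prof(h*1000)/1000,-.02,.02)
    s=least_squares(f,p0,loss="soft_l1",f_scale=.002); p=s.x; ax=axis(p)
    print("foot",p[:3].round(4),"az-180",(np.degrees(p[3])-180).round(1),"tilt",np.degrees(p[4]).round(1),"h140",(p[:3]+.14*ax).round(4),"rms",np.sqrt(np.mean(f(p)**2)).round(4))
    return p
E
python3 - <<'E'
from h import *
w=np.load("wp.npy")[::4]; p=fit(w,[.611,-.28,.046,np.radians(173.8),np.radians(35)])
E
```

```text
foot [ 0.6122 -0.2795  0.0457] az-180 -6.4 tilt 35.1 h140 [ 0.5323 -0.2705  0.1603] rms 0.0018
```

```bash
python3 -m jog '[[21,-21,0,0.2,-1],[21,-21,30,0.2,-1],[21,-21,60,0.2,-1],[21,-21,80,0.2,-1],[21,-21,88,0.2,-1]]'; python3 -m jog '[[0,0,0,0,-1],[0,0,0,0,-1]]'; python3 -c "
from h import *
to(.5323,-.2705,.146,-6.4)"
```

```text
time: 2.82
tool_pos: [0.5276, -0.273, 0.1436]
ee_rot: [-3.14, 0.005, -0.116]
contact_force: [-0.5, 0.2, -0.5]
width: 0.0854
grasp_force: 0.0
time: 2.98
tool_pos: [0.5302, -0.2737, 0.1476]
ee_rot: [3.141, -0.0, -0.115]
contact_force: [-0.3, -0.6, 0.8]
width: 0.0854
grasp_force: 0.0
pos [ 0.5302 -0.2737  0.1476] rot [179.99  -0.    -6.6 ] t 2.9833 F [-0.3 -0.6  0.8] shift [ 1.8 -3.4  1.6] turn -0.2
```

```bash
python3 -m jog '[[2,-3,1,0,-1],[2,-3,1,0,-0.5],[2,-3,1,0,-0.3],[2,-3,1,0,0],[2,-3,1,0,0]]' 20; python3 -m jog '[[0,0,0,0,0],[0,0,0,0,0]]'; python3 -c "
from h import *
to(.5323,-.2705,.146,-6.4)"
```

```text
time: 3.4
tool_pos: [0.5337, -0.2708, 0.1474]
ee_rot: [3.14, -0.002, -0.114]
contact_force: [-0.1, -1.1, 6.9]
width: 0.0576
grasp_force: 21.0
time: 3.57
tool_pos: [0.5337, -0.2708, 0.1474]
ee_rot: [3.14, -0.002, -0.114]
contact_force: [-0.7, -1.6, 6.2]
width: 0.0571
grasp_force: 20.9
pos [ 0.5337 -0.2708  0.1474] rot [ 1.7989e+02 -1.2000e-01 -6.5100e+00] t 3.5667 F [-0.7 -1.6  6.2] shift [-1.5 -0.1  1.4] turn -0.1
```

```bash
python3 -m jog '[[0,0,-5,0,0],[0,0,-10,0,0],[0,0,-20,0,0],[0,0,-30,0,0],[0,0,-40,0,0]]'; python3 -m jog '[[0,0,0,0,0],[0,0,0,0,0],[0,0,0,0,0]]'; python3 - <<'E'
from h import *
to(.5323,-.2705,.2,-6.4)
for c in ["scene","top"]:
    b,d,W,i=cloud(c); cv2.imwrite(f"pics/{c}2.png",b); np.save("W2.npy",W)
    m=finder.masks_of(c,"finial_center")
    if m:
        w=W[m[0]["pixels"]]; w=w[~np.isnan(w[:,0])]; print(c,m[0]["score"],len(w)); fit(w,[.611,-.28,.09,np.radians(173.8),np.radians(30)])
E
```

```text
time: 3.98
tool_pos: [0.5329, -0.2696, 0.1869]
ee_rot: [-3.141, 0.0, -0.113]
contact_force: [1.1, -0.8, -3.2]
width: 0.0572
grasp_force: 22.5
time: 4.23
tool_pos: [0.533, -0.2698, 0.1859]
ee_rot: [-3.142, 0.0, -0.113]
contact_force: [0.4, -0.0, -2.7]
width: 0.0572
grasp_force: 22.5
pos [ 0.533  -0.2698  0.1859] rot [-180.     0.    -6.5] t 4.2333 F [ 0.4 -0.  -2.7] shift [ -0.6   0.8 -14.1] turn -0.1
scene 0.88 868
foot [ 0.6101 -0.2782  0.0828] az-180 -6.5 tilt 34.1 h140 [ 0.5321 -0.2694  0.1987] rms 0.0052
top 0.71 502
foot [ 0.6053 -0.2788  0.0867] az-180 -7.0 tilt 33.9 h140 [ 0.5279 -0.2692  0.2029] rms 0.0026
```

The finial is held rigidly at about 34° and weighs about 2.7 N. The tool can only turn about its own z, so it cannot tilt the finial. I'll pivot it upright in the pads by pushing its foot gently against the rim of the fixed stand.

```bash
python3 -m jog '[[0,0,-30,0,0],[-20,0,-55,0,0],[-50,0,-55,0,0],[-80,0,-55,0,0],[-110,0,-55,0,0]]'; python3 -c "
from h import *
to(.39,.053,.235,0)"
```

```text
time: 4.85
tool_pos: [0.4228, -0.2572, 0.241]
ee_rot: [3.141, -0.0, -0.113]
contact_force: [-0.7, -0.7, -2.8]
width: 0.0575
grasp_force: 23.5
pos [ 0.4228 -0.2572  0.241 ] rot [ 1.7998e+02 -2.0000e-02 -6.4700e+00] t 4.85 F [-0.7 -0.7 -2.8] shift [ -67.5 -304.6    5.9] turn -6.5
```

```bash
python3 -m jog '[[-10,-30,0,-2,0],[-18,-65,0,-4,0],[-25,-100,0,-6.5,0],[-32,-135,0,-6.5,0],[-40,-170,0,-6.5,0]]'; python3 -m jog '[[-2,-35,0,0,0],[-4,-70,0,0,0],[-6,-105,0,0,0],[-8,-135,0,0,0],[-8,-135,0,0,0]]'; python3 - <<'E'
from h import *
to(.39,.053,.205,0)
for c in ["scene"]:
    b,d,W,i=cloud(c); cv2.imwrite(f"pics/{c}3.png",b)
    m=finder.masks_of(c,"finial_center")
    if m:
        w=W[m[0]["pixels"]]; w=w[~np.isnan(w[:,0])]; print(c,m[0]["score"],len(w)); fit(w,[.47,.053,.135,np.radians(180),np.radians(30)])
E
```

```text
time: 5.27
tool_pos: [0.4026, -0.0827, 0.2409]
ee_rot: [-3.141, -0.0, -0.001]
contact_force: [0.9, 0.2, -2.7]
width: 0.0573
grasp_force: 23.6
time: 5.68
tool_pos: [0.3958, 0.0231, 0.2409]
ee_rot: [-3.114, 0.001, 0.036]
contact_force: [-0.0, -0.2, -2.9]
width: 0.0572
grasp_force: 23.7
pos [0.3958 0.0231 0.2409] rot [-1.7843e+02  3.0000e-02  2.0800e+00] t 5.6833 F [-0.  -0.2 -2.9] shift [ -4.7 -29.1  36.7] turn 2.1
scene 0.71 959
foot [0.4721 0.0285 0.1377] az-180 4.5 tilt 33.8 h140 [0.3944 0.0224 0.254 ] rms 0.0024
```

View pics/scene3.png

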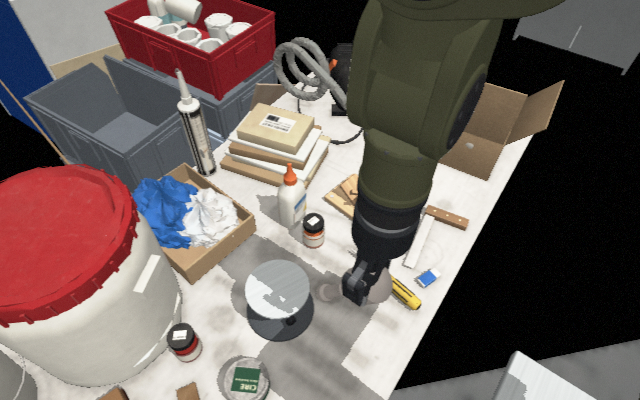

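The view shows the finial held at (375,285) beside the stand top at (278,288). The last pose came up short, so I'll check the joint limits.

```bash
python3 -m jog '[[0,0,0,0,0],[0,0,0,0,0]]';python3 -c "
from h import *
s=robot.read_state(); print(s['joints'].round(3))
to(.40,.053,.205,0)"
```

```text
time: 5.95
tool_pos: [0.3963, 0.0204, 0.2408]
ee_rot: [-3.116, 0.001, 0.031]
contact_force: [-0.9, 0.7, -3.7]
width: 0.0573
grasp_force: 23.7
[ 0.03  -0.075 -0.469  1.178  0.026  3.141]
pos [0.3963 0.0204 0.2408] rot [-1.7853e+02  3.0000e-02  1.7700e+00] t 5.95 F [-0.9  0.7 -3.7] shift [  4.7 -31.6  36.7] turn 1.8
```

```bash
python3 -m jog '[[0,5,0,-7,0],[0,11,0,-13,0],[0,11,0,-13,0],[0,11,0,-13,0],[0,11,0,-13,0]]'; python3 -c "
from h import *
s=robot.read_state(); print(s['joints'].round(3))
to(.396,.009,.195,15)"
```

```text
time: 6.37
tool_pos: [0.3966, 0.0101, 0.2406]
ee_rot: [-3.116, -0.005, 0.256]
contact_force: [-0.0, -0.1, -3.5]
width: 0.0571
grasp_force: 23.7
[ 0.003 -0.075 -0.469  1.178  0.026  2.889]
pos [0.3966 0.0101 0.2406] rot [-178.53   -0.31   14.67] t 6.3667 F [-0.  -0.1 -3.5] shift [-1.1  2.  45.6] turn -0.3
```

A joint-6 limit left a 1.5° roll in the tool. I'll turn to yaw 70° so that this roll lies almost wholly in the lean plane, where the pivot takes it out. Then I'll push from the stand's near-right side.

```bash
python3 -m jog '[[14,21,0,-7,0],[28,43,0,-14,0],[42,64,0,-21,0],[56,85,0,-28,0],[72,108,0,-35,0]]'; python3 -m jog '[[0,0,0,-7,0],[0,0,0,-14,0],[0,0,0,-20,0],[0,0,0,-20,0],[0,0,0,-20,0]]'; python3 - <<'E'
from h import *
s=robot.read_state(); print(s['joints'].round(3))
to(.5025,-.107,.195,70)
print(R.from_euler("xyz",s["ee_rot"]).as_matrix().round(4))
b,d,W,i=cloud("scene")
m=finder.masks_of("scene","finial_center")
if m:
    w=W[m[0]["pixels"]]; w=w[~np.isnan(w[:,0])]; print(m[0]["score"],len(w)); fit(w,[.53,-.03,.135,np.radians(250),np.radians(30)])
E
```

```text
time: 6.78
tool_pos: [0.4945, -0.0761, 0.2382]
ee_rot: [-3.124, -0.019, 0.875]
contact_force: [0.2, 0.1, -3.2]
width: 0.0574
grasp_force: 23.7
time: 7.2
tool_pos: [0.4939, -0.0754, 0.2381]
ee_rot: [-3.131, -0.024, 1.216]
contact_force: [-0.2, -0.5, -2.7]
width: 0.0572
grasp_force: 23.9
[-0.168  0.127 -0.267  1.183  0.025  1.757]
pos [ 0.4939 -0.0754  0.2381] rot [-179.4    -1.37   69.65] t 7.2 F [-0.2 -0.5 -2.7] shift [-27.7  19.5  42.3] turn -0.4
[[ 0.3477  0.9376 -0.0015]
 [ 0.9373 -0.3476  0.0261]
 [ 0.0239 -0.0105 -0.9997]]
0.87 1767
foot [ 0.5157 -0.0107  0.1606] az-180 43.0 tilt 15.9 h140 [ 0.4876 -0.0369  0.2953] rms 0.0087
```

```bash
python3 -m jog '[[-15,10,0,0,0],[-28,19,10,0,0],[-28,19,25,0,0],[-28,19,40,0,0],[-28,19,53,0,0]]'; python3 -m jog '[[0,0,0,0,0],[0,0,0,0,0]]'; python3 - <<'E'
from h import *
to(.535,-.0177,.2,70)
b,d,W,i=cloud("wrist"); cv2.imwrite("pics/w4.png",b)
m=finder.masks_of("wrist","finial_foot")
if m:
    w=W[m[0]["pixels"]]; w=w[~np.isnan(w[:,0])]; print(m[0]["score"],len(w)); fit(w,[.53,-.03,.08,np.radians(250),np.radians(33)])
E
```

```text
time: 7.72
tool_pos: [0.5019, -0.107, 0.1837]
ee_rot: [-3.131, -0.024, 1.217]
contact_force: [-1.0, 1.2, -3.8]
width: 0.0568
grasp_force: 23.9
time: 7.88
tool_pos: [0.5014, -0.1066, 0.1841]
ee_rot: [-3.13, -0.024, 1.218]
contact_force: [0.2, -0.9, -2.1]
width: 0.0572
grasp_force: 23.9
pos [ 0.5014 -0.1066  0.1841] rot [-179.34   -1.37   69.81] t 7.8833 F [ 0.2 -0.9 -2.1] shift [ 95.4   0.6 -13.6] turn -0.2
0.97 18913
foot [ 0.5284 -0.0328  0.083 ] az-180 70.7 tilt 35.5 h140 [ 0.5015 -0.1095  0.1969] rms 0.0015
```

View pics/w4.png

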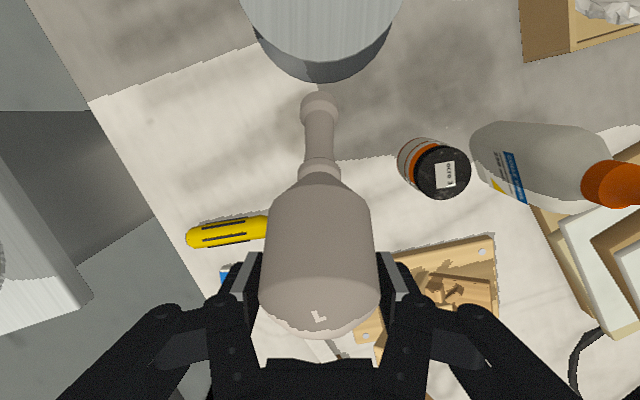

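The view shows the foot at (320,105), aimed squarely at the rim (320,75) with a gap of about 19 mm. The tilt is 35.5°. I'll start the push.

```bash
python3 -m jog '[[4,0,5,0,0],[8,0,5,0,0],[12,0,5,0,0],[16,0,5,0,0],[20,0,4.5,0,0]]'; python3 -m jog '[[4,0,-2.5,0,0],[8,0,-5,0,0],[12,0,-7,0,0],[16,0,-9,0,0],[20,0,-11,0,0]]';  python3 - <<'E'
from h import *
to(.535,-.0177,.2,70)
b,d,W,i=cloud("wrist"); cv2.imwrite("pics/w5.png",b)
m=finder.masks_of("wrist","finial_foot")
if m:
    w=W[m[0]["pixels"]]; w=w[~np.isnan(w[:,0])]; print(m[0]["score"],len(w)); fit(w,[.535,-.03,.08,np.radians(250),np.radians(27)])
E
```

```text
time: 8.4
tool_pos: [0.5092, -0.0875, 0.1806]
ee_rot: [-3.132, -0.024, 1.22]
contact_force: [0.7, -0.6, -2.5]
width: 0.0573
grasp_force: 23.9
time: 8.82
tool_pos: [0.516, -0.0692, 0.1923]
ee_rot: [-3.132, -0.024, 1.22]
contact_force: [-0.6, -1.0, -2.3]
width: 0.057
grasp_force: 23.4
pos [ 0.516  -0.0692  0.1923] rot [-179.44   -1.37   69.89] t 8.8167 F [-0.6 -1.  -2.3] shift [55.1  0.  -6.4] turn -0.1
0.55 17314
foot [ 0.5358 -0.0149  0.079 ] az-180 71.0 tilt 26.0 h140 [ 0.5158 -0.0729  0.2049] rms 0.0019
```

It is pivoting: 26° now, with about 1 N of force. I'll continue.

```bash
python3 -m jog '[[4,0,-2,0,0],[8,0,-3.5,0,0],[12,0,-5,0,0],[16,0,-6.5,0,0],[20,0,-7.5,0,0]]'; python3 -m jog '[[4,0,-1,0,0],[8,0,-2,0,0],[12,0,-3,0,0],[16,0,-3.5,0,0],[20,0,-3.5,0,0]]';  python3 - <<'E'
from h import *
to(.535,-.0177,.2,70)
b,d,W,i=cloud("wrist"); cv2.imwrite("pics/w6.png",b)
m=finder.masks_of("wrist","finial_foot")
if m:
    w=W[m[0]["pixels"]]; w=w[~np.isnan(w[:,0])]; print(m[0]["score"],len(w)); fit(w,[.535,-.015,.08,np.radians(250),np.radians(10)])
E
```

```text
time: 9.33
tool_pos: [0.5229, -0.0505, 0.2001]
ee_rot: [-3.132, -0.024, 1.22]
contact_force: [-0.2, -1.1, -1.6]
width: 0.057
grasp_force: 23.1
time: 9.75
tool_pos: [0.5298, -0.0318, 0.204]
ee_rot: [-3.132, -0.024, 1.22]
contact_force: [-0.5, -0.8, -2.8]
width: 0.0576
grasp_force: 22.9
pos [ 0.5298 -0.0318  0.204 ] rot [-179.43   -1.38   69.89] t 9.75 F [-0.5 -0.8 -2.8] shift [14.9  0.1  4.4] turn -0.1
0.61 14939
foot [ 0.5355 -0.016   0.0782] az-180 72.8 tilt 9.1 h140 [ 0.529  -0.0371  0.2164] rms 0.002
```

```bash
python3 -m jog '[[4,0,-1,0,0],[8,0,-1,0,0],[12,0,-1,0,0],[16,0,-1,0,0],[19,0,-1,0,0]]'; python3 -m jog '[[1,0,0,0,0],[2,0,0,0,0],[2,0,0,0,0]]';  python3 - <<'E'
from h import *
to(.535,-.0177,.2,70)
for c in ["wrist","scene","top"]:
  b,d,W,i=cloud(c); cv2.imwrite(f"pics/{c}7.png",b)
  m=finder.masks_of(c,"finial_foot")
  if m:
    w=W[m[0]["pixels"]]; w=w[~np.isnan(w[:,0])]; print(m[0]["score"],len(w)); fit(w,[.535,-.015,.08,np.radians(250),np.radians(3)])
E
```

```text
time: 10.27
tool_pos: [0.5362, -0.0139, 0.2053]
ee_rot: [-3.131, -0.024, 1.22]
contact_force: [-1.0, -0.6, -3.1]
width: 0.0572
grasp_force: 22.8
time: 10.52
tool_pos: [0.5368, -0.0124, 0.2053]
ee_rot: [-3.131, -0.024, 1.22]
contact_force: [-0.9, -1.1, -3.0]
width: 0.0572
grasp_force: 22.8
pos [ 0.5368 -0.0124  0.2053] rot [-179.41   -1.37   69.91] t 10.5167 F [-0.9 -1.1 -3. ] shift [-5.7  0.2  5.1] turn -0.1
0.78 13808
foot [ 0.5355 -0.0162  0.0777] az-180 96.3 tilt 0.9 h140 [ 0.5357 -0.0183  0.2177] rms 0.0016
0.57 916
foot [ 0.5354 -0.0166  0.0776] az-180 81.1 tilt 0.7 h140 [ 0.5351 -0.0184  0.2176] rms 0.0038
```

View pics/wrist7.png

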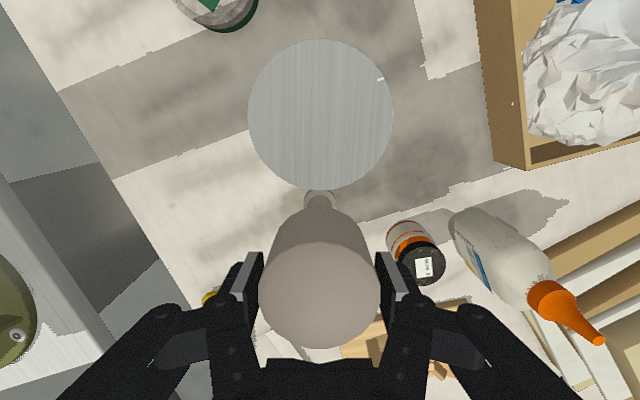

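The view shows the finial almost upright (foot at (320,198) against the rim), with the stand top a full disc at (320,114). I'll push 2 mm more, back off, raise, and measure the stand centre.

```bash
python3 -m jog '[[1,0,0,0,0],[2,0,0,0,0],[2,0,0,0,0],[-4,0,0,0,0],[-10,0,0,0,0]]'; python3 -m jog '[[0,0,-10,0,0],[0,0,-25,0,0],[0,0,-37,0,0],[0,0,-37,0,0],[0,0,-37,0,0]]';  python3 - <<'E'
from h import *
for c in ["wrist","scene"]:
  b,d,W,i=cloud(c)
  w=W.reshape(-1,3); k=(np.hypot(w[:,0]-.56,w[:,1]-.053)<.07)&(w[:,2]>.086)&(w[:,2]<.102); w=w[k]
  k2=(np.hypot(w[:,0]-.56,w[:,1]-.053)<.05)
  (x,y),r=cv2.minEnclosingCircle((w[:,:2]*1000).astype(np.float32)); print(c,"stand",x,y,r,"z",np.median(w[k2,2]))
  m=finder.masks_of(c,"finial_foot")
  if m:
    w=W[m[0]["pixels"]]; w=w[~np.isnan(w[:,0])]; print(m[0]["score"],len(w)); p=fit(w,[.535,-.026,.113,np.radians(250),np.radians(2)])
to(.5605,.053,.24,70)
E
```

```text
time: 11.23
tool_pos: [0.5333, -0.0218, 0.2051]
ee_rot: [-3.131, -0.025, 1.221]
contact_force: [-0.6, 0.7, -2.8]
width: 0.0569
grasp_force: 22.8
time: 11.65
tool_pos: [0.5341, -0.023, 0.2432]
ee_rot: [-3.133, -0.025, 1.22]
contact_force: [0.7, -0.4, -2.9]
width: 0.0571
grasp_force: 22.9
wrist stand 561.4763793945312 53.2398796081543 59.908790588378906 z 0.0941981985725378
0.59 13921
foot [ 0.5338 -0.025   0.1156] az-180 79.4 tilt 1.7 h140 [ 0.5331 -0.029   0.2556] rms 0.0016
scene stand 561.1676635742188 54.505638122558594 60.59066390991211 z 0.09384891897156017
0.81 1049
foot [ 0.5326 -0.0249  0.1141] az-180 76.4 tilt 1.6 h140 [ 0.5317 -0.0287  0.254 ] rms 0.0016
pos [ 0.5328 -0.0228  0.2413] rot [-179.34   -1.36   69.89] t 11.85 F [-1.1 -0.1 -3. ] shift [80.6 -0.1  3.2] turn -0.1
```

It sprang back to 1.7°, so I'll go back and push 4 mm further to cancel it.

```bash
python3 -m jog '[[0,0,20,0,0],[0,0,37,0,0],[5,0,37,0,0],[10,0,37,0,0],[13,0,37,0,0]]'; python3 -m jog '[[2,0,0,0,0],[3,0,0,0,0],[3.5,0,0,0,0],[3.5,0,0,0,0],[-4,0,0,0,0]]'; python3 -m jog '[[-8,0,0,0,0],[-8,0,-12,0,0],[-8,0,-25,0,0],[-8,0,-37,0,0],[-8,0,-37,0,0]]';  python3 - <<'E'
from h import *
for c in ["wrist","scene"]:
  b,d,W,i=cloud(c)
  m=finder.masks_of(c,"finial_foot")
  if m:
    w=W[m[0]["pixels"]]; w=w[~np.isnan(w[:,0])]; print(m[0]["score"],len(w)); p=fit(w,[.535,-.026,.113,np.radians(250),np.radians(2)])
to(.5605,.053,.24,70)
E
```

```text
time: 12.27
tool_pos: [0.5379, -0.0092, 0.2058]
ee_rot: [-3.131, -0.024, 1.22]
contact_force: [-0.7, -1.1, -4.1]
width: 0.0569
grasp_force: 22.9
time: 12.68
tool_pos: [0.5371, -0.0127, 0.2058]
ee_rot: [-3.132, -0.025, 1.221]
contact_force: [1.1, 0.4, -3.2]
width: 0.0571
grasp_force: 23.0
time: 13.1
tool_pos: [0.535, -0.0228, 0.2447]
ee_rot: [-3.135, -0.025, 1.219]
contact_force: [0.4, -0.1, -3.0]
width: 0.0571
grasp_force: 23.0
0.82 13953
foot [ 0.5334 -0.0287  0.1171] az-180 151.8 tilt 0.2 h140 [ 0.5339 -0.0289  0.2571] rms 0.0021
0.83 1165
foot [ 0.5322 -0.0288  0.1146] az-180 66.3 tilt -0.2 h140 [ 0.5323 -0.0284  0.2546] rms 0.0056
pos [ 0.5332 -0.0222  0.2414] rot [-179.37   -1.37   69.87] t 13.3 F [ 0.6 -0.5 -3.2] shift [79.9 -0.3  3.3] turn -0.1
```

Upright within 0.2°. I'll move it over the stand centre.

```bash
python3 -m jog '[[15,0,0,0,0],[35,-1,0,0,0],[55,-2,0,0,0],[75,-2,0,0,0],[86.5,-2,0,0,0]]'; python3 -m jog '[[0,0,0,0,0],[0,0,4,0,0],[0,0,8,0,0],[0,0,10,0,0],[0,0,10,0,0]]';  python3 - <<'E'
from h import *
for c in ["wrist","scene"]:
  b,d,W,i=cloud(c)
  m=finder.masks_of(c,"finial_foot")
  if m:
    w=W[m[0]["pixels"]]; w=w[~np.isnan(w[:,0])]; print(m[0]["score"],len(w)); p=fit(w,[.561,.053,.108,np.radians(250),np.radians(2)])
to(.5605,.053,.23,70)
E
```

```text
time: 13.72
tool_pos: [0.5616, 0.0616, 0.2432]
ee_rot: [-3.13, -0.024, 1.221]
contact_force: [-0.2, 0.2, -2.6]
width: 0.0568
grasp_force: 23.0
time: 14.13
tool_pos: [0.5608, 0.0593, 0.2332]
ee_rot: [-3.13, -0.023, 1.219]
contact_force: [0.1, 0.7, -2.6]
width: 0.0573
grasp_force: 23.0
0.63 13726
foot [0.5584 0.0533 0.1056] az-180 -0.1 tilt -0.5 h140 [0.5597 0.0533 0.2456] rms 0.0016
0.85 913
foot [0.5592 0.0531 0.1065] az-180 41.4 tilt -0.2 h140 [0.5595 0.0534 0.2465] rms 0.003
pos [0.5616 0.0598 0.2344] rot [-179.43   -1.38   69.86] t 14.3333 F [-0.   0.3 -3.1] shift [-6.9  1.4  4.2] turn -0.1
```

```bash
python3 -m jog '[[1,2,2,0,0],[1,2,4,0,0],[1,2,6,0,0],[1,2,7,0,0],[1,2,7,0,0]]'; for i in 1; do python3 -m jog '[[0,0,0.5,0,0],[0,0,1,0,0],[0,0,1.5,0,0],[0,0,2,0,0],[0,0,2,0,0]]'; done
```

```text
time: 14.75
tool_pos: [0.5635, 0.0606, 0.2268]
ee_rot: [-3.131, -0.024, 1.22]
contact_force: [0.2, 0.4, -3.0]
width: 0.0572
grasp_force: 23.0
time: 15.17
tool_pos: [0.5637, 0.0607, 0.2251]
ee_rot: [-3.131, -0.024, 1.22]
contact_force: [-0.0, 0.1, -3.0]
width: 0.0572
grasp_force: 23.0
```

```bash
python3 -m jog '[[0,0,0.5,0,0],[0,0,1,0,0],[0,0,1,0,0]]'; python3 -m jog '[[0,0,0.5,0,0],[0,0,1,0,0],[0,0,1,0,0]]'
```

```text
time: 15.42
tool_pos: [0.5637, 0.0607, 0.2241]
ee_rot: [-3.131, -0.024, 1.22]
contact_force: [1.0, 0.6, -3.3]
width: 0.0572
grasp_force: 23.0
time: 15.67
tool_pos: [0.5637, 0.0608, 0.2231]
ee_rot: [-3.131, -0.024, 1.22]
contact_force: [0.7, -0.1, -2.9]
width: 0.0572
grasp_force: 23.0
```

```bash
python3 -m jog '[[0,0,0.5,0,0],[0,0,1,0,0],[0,0,1,0,0]]'; python3 -m jog '[[0,0,0.5,0,0],[0,0,0.5,0,0],[0,0,0.5,0,0]]'
```

```text
time: 15.92
tool_pos: [0.5639, 0.0609, 0.2227]
ee_rot: [-3.132, -0.024, 1.22]
contact_force: [-0.1, -0.5, 1.2]
width: 0.0572
grasp_force: 23.3
time: 16.17
tool_pos: [0.564, 0.0609, 0.2227]
ee_rot: [-3.132, -0.025, 1.22]
contact_force: [-1.6, -0.3, 5.1]
width: 0.0574
grasp_force: 23.6
```

Contact at about 8 N on the foot. I'll check the tilt, then release slowly.

```bash
python3 - <<'E'
from h import *
for c in ["wrist","scene"]:
  b,d,W,i=cloud(c)
  m=finder.masks_of(c,"finial_foot")
  if m:
    w=W[m[0]["pixels"]]; w=w[~np.isnan(w[:,0])]; print(m[0]["score"],len(w)); p=fit(w,[.561,.053,.095,np.radians(250),np.radians(2)])
s=robot.read_state(); print(s["contact_force"],s["wrist_torque"])
E
python3 -m jog '[[0,0,-0.2,0,-0.2],[0,0,-0.2,0,-0.28],[0,0,-0.2,0,-0.31],[0,0,-0.2,0,-0.33],[0,0,-0.2,0,-0.34]]' 20
```

```text
0.81 13979
foot [0.5617 0.0548 0.0951] az-180 1.4 tilt -0.5 h140 [0.5629 0.0548 0.2351] rms 0.0022
0.71 971
foot [0.5623 0.0545 0.0954] az-180 157.3 tilt -0.3 h140 [0.5617 0.0548 0.2354] rms 0.0055
[-1.99981615  0.66987061  5.41847019] [ 0.049477    0.66042661 -0.02633279]
time: 16.78
tool_pos: [0.564, 0.0609, 0.2226]
ee_rot: [-3.132, -0.025, 1.22]
contact_force: [-2.6, 0.2, 6.4]
width: 0.0574
grasp_force: 20.0
```

```bash
python3 -m jog '[[0,0,0,0,-0.35],[0,0,0,0,-0.36],[0,0,0,0,-0.37],[0,0,0,0,-0.38],[0,0,0,0,-0.39]]'; python3 -m jog '[[0,0,0,0,-0.4],[0,0,0,0,-0.41],[0,0,0,0,-0.42],[0,0,0,0,-0.43],[0,0,0,0,-0.44]]'
```

```text
time: 17.2
tool_pos: [0.5636, 0.0608, 0.2215]
ee_rot: [-3.131, -0.024, 1.22]
contact_force: [0.1, -0.1, -0.9]
width: 0.0595
grasp_force: 0.1
time: 17.62
tool_pos: [0.5638, 0.0608, 0.222]
ee_rot: [-3.132, -0.024, 1.22]
contact_force: [0.4, -0.1, -0.3]
width: 0.0613
grasp_force: 0.0
```

Released with no residual force. I'll check that it stands still before opening fully.

```bash
python3 - <<'E'
from h import *
for c in ["wrist","scene","wrist"]:
  b,d,W,i=cloud(c)
  m=finder.masks_of(c,"finial_foot")
  if m:
    w=W[m[0]["pixels"]]; w=w[~np.isnan(w[:,0])]; print(c,m[0]["score"],len(w)); p=fit(w,[.561,.053,.095,np.radians(250),np.radians(2)])
E
python3 -m jog '[[0,0,0,0,-0.5],[0,0,0,0,-0.6],[0,0,0,0,-0.7],[0,0,0,0,-0.85],[0,0,0,0,-1]]'; python3 -m jog '[[0,0,0,0,-1],[0,0,0,0,-1],[0,0,0,0,-1]]'
```

```text
wrist 0.58 13908
foot [0.5616 0.0547 0.095 ] az-180 62.3 tilt 0.4 h140 [0.5611 0.0538 0.235 ] rms 0.0016
scene 0.6 908
foot [0.5622 0.0543 0.0948] az-180 5.9 tilt 0.9 h140 [0.5601 0.0541 0.2347] rms 0.0043
wrist 0.95 14186
foot [0.5613 0.0546 0.095 ] az-180 81.0 tilt 0.4 h140 [0.5612 0.0538 0.235 ] rms 0.0024
time: 18.33
tool_pos: [0.5638, 0.0608, 0.222]
ee_rot: [-3.131, -0.024, 1.22]
contact_force: [0.6, 0.4, 0.3]
width: 0.0854
grasp_force: 0.0
time: 18.58
tool_pos: [0.5638, 0.0608, 0.2219]
ee_rot: [-3.131, -0.024, 1.22]
contact_force: [0.7, 0.0, -0.1]
width: 0.0854
grasp_force: 0.0
```

```bash
python3 -m jog '[[0,0,-5,0,-1],[0,0,-12,0,-1],[0,0,-20,0,-1],[0,0,-28,0,-1],[0,0,-36,0,-1]]'; python3 -m jog '[[0,0,-12,0,-1],[0,0,-25,0,-1],[0,0,-40,0,-1],[0,0,-55,0,-1],[0,0,-55,0,-1]]'; python3 -m jog '[[-25,0,0,0,-1],[-55,0,0,0,-1],[-90,0,0,0,-1],[-120,0,0,0,-1],[-120,0,0,0,-1]]'; python3 - <<'E'
from h import *
for c in ["wrist","scene","top"]:
  b,d,W,i=cloud(c); cv2.imwrite(f"pics/{c}9.png",b)
  m=finder.masks_of(c,"finial_foot")
  if m:
    w=W[m[0]["pixels"]]; w=w[~np.isnan(w[:,0])]; print(c,m[0]["score"],len(w)); p=fit(w,[.561,.053,.095,np.radians(250),np.radians(2)])
  for l in ["jar","glue"]:
    m=finder.masks_of(c,l)
    if m:
      w=W[m[0]["pixels"]]; print(l,np.nanpercentile(w,[2,50,98],axis=0).round(3).tolist())
E
```

```text
time: 19.0
tool_pos: [0.5641, 0.0599, 0.2593]
ee_rot: [-3.132, -0.025, 1.22]
contact_force: [0.7, -0.3, -0.7]
width: 0.0856
grasp_force: 0.0
time: 19.42
tool_pos: [0.5654, 0.0585, 0.3168]
ee_rot: [-3.136, -0.026, 1.22]
contact_force: [0.4, 1.2, 0.1]
width: 0.0849
grasp_force: 0.0
time: 19.83
tool_pos: [0.5208, -0.0581, 0.3098]
ee_rot: [-3.131, -0.022, 1.216]
contact_force: [0.8, -0.2, -0.1]
width: 0.0858
grasp_force: 0.0
wrist 0.78 7012
foot [0.5281 0.0578 0.0994] az-180 -5.5 tilt -14.6 h140 [0.5632 0.0544 0.2349] rms 0.002
jar [[0.587, -0.139, 0.005], [0.608, -0.112, 0.074], [0.631, -0.095, 0.076]]
glue [[0.663, -0.162, 0.011], [0.677, -0.126, 0.116], [0.702, -0.107, 0.182]]
scene 0.88 1703
foot [0.5614 0.0546 0.0947] az-180 25.2 tilt 0.1 h140 [0.5612 0.0545 0.2347] rms 0.0019
jar [[0.585, -0.137, 0.009], [0.603, -0.109, 0.064], [0.628, -0.094, 0.076]]
glue [[0.662, -0.163, 0.009], [0.673, -0.124, 0.094], [0.702, -0.106, 0.173]]
top 0.83 708
foot [0.5607 0.0535 0.0962] az-180 163.0 tilt -0.6 h140 [0.5593 0.054  0.2362] rms 0.0035
jar [[0.588, -0.14, 0.051], [0.609, -0.119, 0.075], [0.631, -0.1, 0.079]]
glue [[0.662, -0.169, 0.003], [0.68, -0.137, 0.121], [0.708, -0.108, 0.183]]
```

View pics/scene9.png

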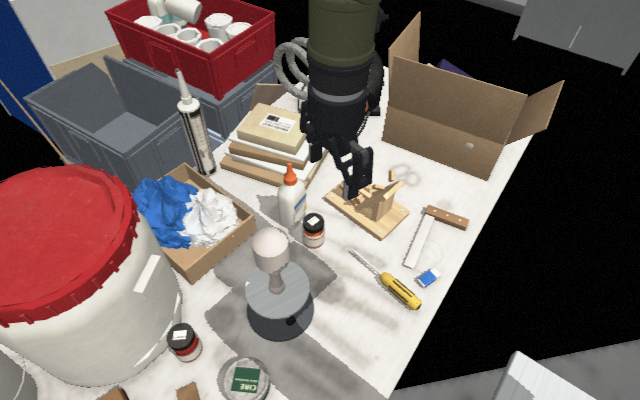

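The view shows the finial upright at (272,262), centred on the stand. The gripper is clear, and the jar (313,230) and glue (292,195) are where they were. I'll watch briefly that it stays still, then hand in.

```bash
python3 -m jog '[[0,0,0,0,-1],[0,0,0,0,-1],[0,0,0,0,-1],[0,0,0,0,-1],[0,0,0,0,-1]]' >/dev/null; python3 - <<'E'
from h import *
b,d,W,i=cloud("scene"); m=finder.masks_of("scene","finial_foot")
if m:
    w=W[m[0]["pixels"]]; fit(w[~np.isnan(w[:,0])],[.561,.053,.095,np.radians(250),np.radians(2)])
print(np.abs(b.astype(int)-cv2.imread("pics/scene9.png"))[220:300,240:310].mean())
print(robot.sign_off())
E
```

```text
foot [0.5614 0.0545 0.0947] az-180 31.4 tilt 0.1 h140 [0.5613 0.0544 0.2347] rms 0.0029
1.6267261904761905
the job is handed in; nothing more can be done
None
```

The finial stands upright (tilt about 0.1°), about 1 mm from the centre of the stand's top, and it stayed still after a slow release; jar and glue bottle did not move, and the job was handed in at about 21 s.

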